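Find and release the latched key of a hotplate

TASK

One of the four identical keys on the hotplate is still latched down. Tap each key with the fingertips from left to right as the robot sees them, so lightly that no free key is pushed in and the latched one stays latched; then press the latched key right down, without slamming it, so that it lets go, and take the fingers away so that all four keys stand up. Only tap and press: lift nothing, and leave the saucepan and the other things where they stand.

Things in the scene. Friction and masses are not known exactly. Their poses are not given: they have to be found in the camera images.
- hotplate: portable electric hotplate, white casing 220 (x) x 250 (y) x 50 mm high, fixed to the worktop, with a dark round plate (140 mm across, top at z = 62 mm) at the back and a row of four identical black keys on a grey strip along its front edge. Origin: centre of its underside; x points from the key row to the plate, y to the left along the key row, z up. The keys lie 80 mm in front of the origin (x = -80 mm) at y = +66, +22, -22 and -66 mm, 44 mm apart.
- unit_1: housing of one of the four identical keys, fixed in the hotplate; which of the four places in the row it takes changes from start to start, so read its position. Origin: centre of the key's well at the height of the casing's top (50 mm above the worktop); axes as the hotplate's.
- key_1_top (a point): centre of the top face (26 x 30 mm, flat, level) of the black key in unit_1: 64 mm above the worktop when the key is free, 60 mm when it is latched down.
- key_1 (a joint): how far the key in unit_1 is pushed down, m: 0 = free (up), 0.004 = latched down, 0.0085 = at its lower stop. A free key gives at once: about 1 N to start, rising by 0.5 N for each mm (5.3 N at the stop), and springs back. The latched key does not give below about 3 N; pushed past about 7.3 mm (5 to 6 N; best to the stop) its latch lets go, and it springs up to 0 when the finger leaves. The stop itself is hard.
- unit_2: housing of one of the four identical keys, fixed in the hotplate; which of the four places in the row it takes changes from start to start, so read its position. Origin: centre of the key's well at the height of the casing's top (50 mm above the worktop); axes as the hotplate's.
- key_2_top (a point): centre of the top face (26 x 30 mm, flat, level) of the black key in unit_2: 64 mm above the worktop when the key is free, 60 mm when it is latched down.
- key_2 (a joint): how far the key in unit_2 is pushed down, m: 0 = free (up), 0.004 = latched down, 0.0085 = at its lower stop. A free key gives at once: about 1 N to start, rising by 0.5 N for each mm (5.3 N at the stop), and springs back. The latched key does not give below about 3 N; pushed past about 7.3 mm (5 to 6 N; best to the stop) its latch lets go, and it springs up to 0 when the finger leaves. The stop itself is hard.
- unit_3: housing of one of the four identical keys, fixed in the hotplate; which of the four places in the row it takes changes from start to start, so read its position. Origin: centre of the key's well at the height of the casing's top (50 mm above the worktop); axes as the hotplate's.
- key_3_top (a point): centre of the top face (26 x 30 mm, flat, level) of the black key in unit_3: 64 mm above the worktop when the key is free, 60 mm when it is latched down.
- key_3 (a joint): how far the key in unit_3 is pushed down, m: 0 = free (up), 0.004 = latched down, 0.0085 = at its lower stop. A free key gives at once: about 1 N to start, rising by 0.5 N for each mm (5.3 N at the stop), and springs back. The latched key does not give below about 3 N; pushed past about 7.3 mm (5 to 6 N; best to the stop) its latch lets go, and it springs up to 0 when the finger leaves. The stop itself is hard.
- unit_4: housing of one of the four identical keys, fixed in the hotplate; which of the four places in the row it takes changes from start to start, so read its position. Origin: centre of the key's well at the height of the casing's top (50 mm above the worktop); axes as the hotplate's.
- key_4_top (a point): centre of the top face (26 x 30 mm, flat, level) of the black key in unit_4: 64 mm above the worktop when the key is free, 60 mm when it is latched down.
- key_4 (a joint): how far the key in unit_4 is pushed down, m: 0 = free (up), 0.004 = latched down, 0.0085 = at its lower stop. A free key gives at once: about 1 N to start, rising by 0.5 N for each mm (5.3 N at the stop), and springs back. The latched key does not give below about 3 N; pushed past about 7.3 mm (5 to 6 N; best to the stop) its latch lets go, and it springs up to 0 when the finger leaves. The stop itself is hard.
- pan: small open steel saucepan without lid, 110 mm across and 60 mm high, with a black loop handle on its left and right, standing on the hotplate's round plate; origin at the centre of its underside. A bystander: leave it alone.
- espresso_cup: green and white espresso cup, 64 x 89 x 48 mm high, on the worktop left of the hotplate; origin at the centre of its underside. A bystander: leave it alone.
- salt_shaker: glass salt shaker with metal top, 44 mm across, 90 mm high, left of the hotplate; origin under its centre. A bystander: leave it alone.
- match_box: small pale green and white box, 38 x 61 x 31 mm high, on the front strip of the worktop right of the hotplate; origin under its centre. A bystander: leave it alone.
- garlic: garlic bulb, 48 x 50 x 51 mm high, on the front strip in front of the sink; origin under its centre. A bystander: leave it alone.

How it is judged:
On the way, in this order (a step that is already met when the one before it is completed fails the run):
1. the leftmost key is tapped (a fingertip touches it with more than 0.3 N) (((y of unit_1 in the frame of hotplate between 0.054 and 0.078 m and contact force between the fingers and unit_1 above 0.3 N) or (y of unit_2 in the frame of hotplate between 0.054 and 0.078 m and contact force between the fingers and unit_2 above 0.3 N) or (y of unit_3 in the frame of hotplate between 0.054 and 0.078 m and contact force between the fingers and unit_3 above 0.3 N) or (y of unit_4 in the frame of hotplate between 0.054 and 0.078 m and contact force between the fingers and unit_4 above 0.3 N))), for 0.02 s.
2. the second key is tapped (a fingertip touches it with more than 0.3 N) (((y of unit_1 in the frame of hotplate between 0.01 and 0.034 m and contact force between the fingers and unit_1 above 0.3 N) or (y of unit_2 in the frame of hotplate between 0.01 and 0.034 m and contact force between the fingers and unit_2 above 0.3 N) or (y of unit_3 in the frame of hotplate between 0.01 and 0.034 m and contact force between the fingers and unit_3 above 0.3 N) or (y of unit_4 in the frame of hotplate between 0.01 and 0.034 m and contact force between the fingers and unit_4 above 0.3 N))), for 0.02 s.
3. the third key is tapped (a fingertip touches it with more than 0.3 N) (((y of unit_1 in the frame of hotplate between -0.034 and -0.01 m and contact force between the fingers and unit_1 above 0.3 N) or (y of unit_2 in the frame of hotplate between -0.034 and -0.01 m and contact force between the fingers and unit_2 above 0.3 N) or (y of unit_3 in the frame of hotplate between -0.034 and -0.01 m and contact force between the fingers and unit_3 above 0.3 N) or (y of unit_4 in the frame of hotplate between -0.034 and -0.01 m and contact force between the fingers and unit_4 above 0.3 N))), for 0.02 s.
4. the rightmost key is tapped (a fingertip touches it with more than 0.3 N) (((y of unit_1 in the frame of hotplate between -0.078 and -0.054 m and contact force between the fingers and unit_1 above 0.3 N) or (y of unit_2 in the frame of hotplate between -0.078 and -0.054 m and contact force between the fingers and unit_2 above 0.3 N) or (y of unit_3 in the frame of hotplate between -0.078 and -0.054 m and contact force between the fingers and unit_3 above 0.3 N) or (y of unit_4 in the frame of hotplate between -0.078 and -0.054 m and contact force between the fingers and unit_4 above 0.3 N))), for 0.02 s.
5. the latched key has been pressed and has sprung up (value of joint key_3 below 0.0015 m), for 0.2 s.
At the end, for the whole second after the job is handed in: All four keys stand up (each less than 1.5 mm down), and the saucepan and the other loose things are within 15 mm of where they stood and upright (value of joint each of key_1, key_2, key_3, key_4 below 0.0015 m and not (distance of any of pan, espresso_cup, salt_shaker, match_box, garlic from where it was at the start of the episode above 0.015 m or angle between any of pan, espresso_cup, salt_shaker, match_box's own z axis and vertical above 0.5 rad)); the robot touches nothing.
It fails at once if a free key is pushed in (more than 6 mm down) (value of joint any of key_1, key_2, key_4 above 0.006 m).
It fails at once if a key is hit or pushed with more than 40 N (contact force between the fingers and unit_1 above 40 N or contact force between the fingers and unit_2 above 40 N or contact force between the fingers and unit_3 above 40 N or contact force between the fingers and unit_4 above 40 N).
It fails at once if the saucepan or another loose thing is shifted by more than 15 mm, lifted or tipped (distance of any of pan, espresso_cup, salt_shaker, match_box, garlic from where it was at the start of the episode above 0.015 m or angle between any of pan, espresso_cup, salt_shaker, match_box's own z axis and vertical above 0.5 rad).
It also fails if it takes over 48 s, if anything falls off the work surface, if the arm or the gripper's body presses on something with over 40 N, if the wrist force passes 120 N, or if a joint passes its speed limit or range.

ROBOT

A 6-joint arm with a two-finger parallel gripper is mounted at the origin on a cart in front of the work surface, level with it; the furniture and walls round the work are solid. World frame = base frame: x ahead of the robot, y to its left, z up, the work surface at z = 0. Lengths are in m, angles in rad, forces in N, time in s.
With the tool pointing down it reaches from about 0.35 to 0.775 m from the base axis. Payload 7.3 kg.
Tool frame: the origin (TCP) lies at the centre of the arm's flange, where the gripper is bolted on; the fingertips stand 178 mm ahead of it and the grasp point (between the pads) lies robot.pinch_z ahead of it (robot.pinch_z is the distance from the TCP to the grasp point, in m); x points along the fingers, z is the direction in which the jaws open and shut, and the axes are right-handed (so a half turn about x gives the same grasp; the last joint's range is limited). The gripper opens to 92 mm and grips with 3 to 60 N. Pads are 19 mm wide; open, the fingers measure 130 mm over their backs; the gripper's body (75 mm by 190 mm) begins 47 mm behind the grasp point.
Start: joints at [1.155, 0.342, 1.524, -0, 1.275, -0.146], TCP at [0.14, 0.506, 0.405] pointing down, gripper open.
Joint ranges: [-2.53, 2.53], [-0.77, 2.02], [0.04, 2.7], [-1, 4.14], [0.28, 2.66], [-3.11, 3.11]. Speed limits (rad/s): [2.57, 2.57, 3.14, 3.14, 3.14, 3.14].

INTERFACE

Orientations are given as [roll, pitch, yaw] about the fixed x, y, z axes, in that order (R = Rz(yaw) Ry(pitch) Rx(roll)).
In Python, from cell import robot gives the robot as it stands.
- The arm moves only by the shell command python3 -m jog 'ROWS' [FORCE]. ROWS is JSON, a list of rows, each an object of numbers: "fingers": the closure, from 0 (fully open) to 1 (shut); "x", "y", "z": the shift along the tool's x, y, z in cm; "spin": the turn about the tool's x in degrees. A call has 1 to 5 rows; each row is the pose to reach, as a shift and turn from the pose commanded when the call began, along the tool's axes at that moment; what a row does not reach only later rows make up. A row lasts 1/8 s, in which the tool goes at most 62.5 mm and 10.7 degrees, less where a joint would pass 70% of its speed; a pose out of reach is approached as far as the arm can. A call with a gripper value outside its range is refused whole. The fingers move at their own pace and stop on an object; FORCE is the grip in N (left out, the last holds). Time passes only in rows, so rows that repeat a pose let the fingers close. It gives the time, the measured TCP pose, the force and the opening at its end, in the units of the state.
- robot.observe(): the state, without advancing time (a new reading comes with each control period).
- robot.read_camera(name): name is "scene" or "top" or "wrist"; returns a dict with "color" (400x640x3 uint8, red, green, blue), "mtx" (3x3 intrinsics, pixels), "view" (4x4, takes a point from world to camera coordinates); the wrist camera has in their place "T_tool_cam" (4x4, takes a point from camera to tool coordinates, whose origin is the TCP and whose axes are the tool frame's). Camera axes: x right, y down, z forward; pixel columns grow to the right and rows downward; lengths in m; the calibration is good to about 2 mm. A picture is of the moment at which its call begins: read the wrist's pose just before it. There is no depth.
- robot.hand_in(): hands the job in, once; it reports no verdict.
Trained networks look in a picture, given as the dict that the camera call returned (one of the last four; its "shot" number tells which), for a name from the list of things; names that differ only in an ending like _2 or _b are one class to them, and where a whole thing is asked for, a point or a joint stands for the part that bears it (a point fixed in the world has none). Each returns a list of dicts, best first, with "conf" (0 to 1); they miss things now and then, are a little off and sometimes report something else, mostly with a low value. They report only what shows in the picture. A call takes as long as a camera call.
- robot.look_for(target, picture): "xy" ([column, row] in pixels, amid what is visible of it).
The state is a dict: "time": time; "qpos": joint angles; "qvel": joint speeds; "joint_efforts": joint torques, N m; "tool_pos": TCP position; "tool_rot": TCP orientation; "contact_force": force on the tool from outside, world axes, zero at the start; "torque": the same for the moment, N m; "opening": finger opening in m.
Only numpy, scipy, OpenCV 4.12 (cv2) and the standard library are available. Lean on these libraries where they do the work, as an engineer would, in place of code of your own. Each camera call takes 0.05 s, during which the arm holds its last target. There are 200 camera calls.

## Working session

There is one attempt and no reset: what is moved stays moved. The work goes in short steps, Python scripts to look and compute and a shell command to move; the robot and the scene stay as the last step left them, time stands still between calls to the robot, and variables do not carry over. Pictures are saved under pics/ and viewed, on a budget of 10 in all, crops included, one or two more only if the job needs it, and the job is handed in when it is done.

```bash
mkdir -p pics
cat > h.py <<'E'
import numpy as np, cv2
from cell import robot
def save(p,name,crop=None,s=1):
    im=p["color"][:,:,::-1]
    if crop: a,b,c,d=crop; im=im[b:d,a:c]
    cv2.imwrite("pics/"+name,cv2.resize(im,None,fx=s,fy=s,interpolation=cv2.INTER_CUBIC))
def ray(p,uv,z):
    K=p["mtx"];V=p["view"];d=np.linalg.inv(K)@np.array([uv[0],uv[1],1.])
    R=V[:3,:3].T;o=-R@V[:3,3];d=R@d
    return o+d*(z-o[2])/d[2]
def proj(p,X):
    c=p["view"]@np.append(X,1);q=p["mtx"]@c[:3];return q[:2]/q[2]
E
python3 - <<'E'
from h import *
s=robot.observe();print(s["time"],s["tool_pos"],s["tool_rot"],s["contact_force"],s["opening"],robot.pinch_z)
t=robot.read_camera("top");c=robot.read_camera("scene")
save(t,"top.png");save(c,"scene.png")
for n,z in [("unit_1",.06),("key_1_top",.064),("hotplate",.05),("pan",.1)]:
    for p,l in ((t,"top"),(c,"scene")):
        for d in robot.look_for(n,p)[:6]: print(n,l,np.round(d["xy"],1),round(d["conf"],2),ray(p,d["xy"],z).round(4))
E
```

```text
0.0 [0.13984972 0.50587891 0.40405689] [ 2.98731427  1.56927715 -1.99484445] [-0.38014043  0.65597411  0.5382763 ] 0.09180710477017838 0.1592
unit_1 top [322.2 207.7] 0.64 [0.4948 0.1326 0.06  ]
unit_1 top [288.2 213.5] 0.41 [0.4752 0.2592 0.06  ]
unit_1 top [311.9 207.3] 0.39 [0.497 0.171 0.06 ]
unit_1 top [297.8 208.3] 0.38 [0.4941 0.2235 0.06  ]
unit_1 scene [287.2 199.9] 0.65 [0.4893 0.1618 0.06  ]
unit_1 scene [296.5 203.4] 0.57 [0.4929 0.1311 0.06  ]
unit_1 scene [259.5 188.8] 0.5 [0.4808 0.2573 0.06  ]
key_1_top top [289.2 210.8] 0.59 [0.4847 0.2551 0.064 ]
hotplate top [306.7 197.5] 0.78 [0.5359 0.1906 0.05  ]
hotplate scene [291.5 189.1] 0.92 [0.5393 0.1799 0.05  ]
pan top [298.9 177.5] 0.84 [0.6024 0.216  0.1   ]
pan scene [297.7 163.1] 0.8 [0.6022 0.1975 0.1   ]
```

Run:
```python
import cv2,numpy as np
a=cv2.imread("pics/top.png")[130:260,220:400];b=cv2.imread("pics/scene.png")[130:240,220:360]
a=cv2.resize(a,(800,578)[0:2] if 0 else (415,300),interpolation=cv2.INTER_CUBIC);b=cv2.resize(b,(382,300),interpolation=cv2.INTER_CUBIC)
cv2.imwrite("pics/both.png",np.hstack([a,b]))
```

```text
(no output)
```

View pics/both.png

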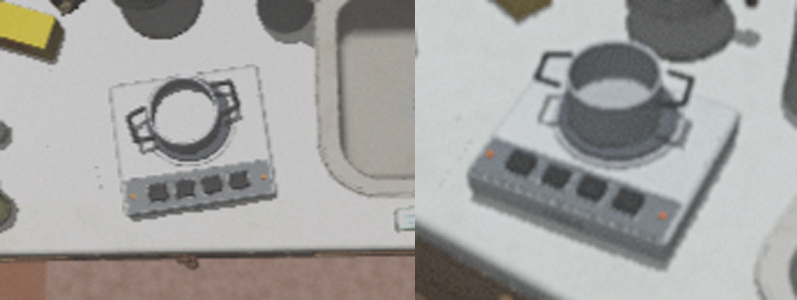

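View pics/scene.png

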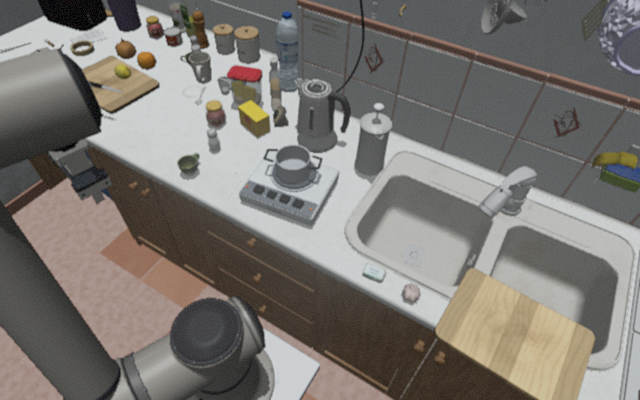

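Top view: the hotplate is yawed slightly, with keys at about (288,213), (300,211), (312,210) and (324,208). The pan stands behind them and the arm is clear. Next I'll work out the move to a near-look pose.

```bash
cat >> h.py <<'E'
from scipy.spatial.transform import Rotation as Ro
def state():
    s=robot.observe();return s,np.array(s["tool_pos"]),Ro.from_euler("xyz",s["tool_rot"]).as_matrix()
E
python3 - <<'E'
from h import *
s,p,R=state();print(R.round(3))
w=robot.read_camera("wrist");print(w["T_tool_cam"].round(3),w["mtx"])
t=robot.read_camera("top")
K=[ray(t,u,.063) for u in [(288.5,212.8),(300.2,211.1),(311.5,209.8),(323.6,208.1)]];print(np.round(K,4))
c=np.mean(K,0);yv=K[0]-K[3];yaw=np.arctan2(-yv[0],yv[1]);print(c,np.degrees(yaw))
yv=np.array([-np.sin(yaw),np.cos(yaw),0])
a=R.T@yv;print("row dir in tool",a,"spin deg",np.degrees(np.arctan2(-a[1],a[2])))
E
```

```text
[[ 0.    -0.964  0.267]
 [-0.     0.267  0.964]
 [-1.    -0.    -0.   ]]
[[-0.001 -0.283  0.959  0.02 ]
 [ 0.001 -0.959 -0.283  0.077]
 [ 1.     0.     0.001 -0.001]
 [ 0.     0.     0.     1.   ]] [[356.07918423   0.         317.85995878]
 [  0.         356.07918423 200.47014099]
 [  0.           0.           1.        ]]
[[0.4774 0.2578 0.063 ]
 [0.483  0.2144 0.063 ]
 [0.4872 0.1724 0.063 ]
 [0.4928 0.1274 0.063 ]]
[0.48510918 0.19299999 0.063     ] 6.754807553824191
row dir in tool [-1.55830202e-05  3.78061789e-01  9.25780365e-01] spin deg -22.213676966577257
```

```bash
python3 -m jog '[{"fingers":1,"y":-4,"z":-2,"spin":-3},{"fingers":1,"y":-9,"z":-4.5,"spin":-8},{"fingers":1,"y":-14,"z":-7,"spin":-13},{"fingers":1,"y":-19,"z":-9.5,"spin":-18},{"fingers":1,"y":-24,"z":-12,"spin":-22}]' 20
python3 - <<'E'
from h import *
s,p,R=state();print(s["time"],p,s["opening"]);print(R.T@(np.array([.485,.193,.33])-p)*100)
E
```

```text
0.6 [0.13990083 0.50601226 0.40473711] 0.09200481561462484
[  7.47172024 -41.60444425 -20.9714337 ]$[0]: bad value
```

```bash
python3 -m jog '[{"fingers":1.0,"x":0.0,"y":-4.0,"z":-2.0,"spin":-3.0},{"fingers":1.0,"x":0.0,"y":-9.0,"z":-4.5,"spin":-8.0},{"fingers":1.0,"x":0.0,"y":-14.0,"z":-7.0,"spin":-13.0},{"fingers":1.0,"x":0.0,"y":-19.0,"z":-9.5,"spin":-18.0},{"fingers":1.0,"x":0.0,"y":-24.0,"z":-12.0,"spin":-22.0}]' 20
python3 - <<'E'
from h import *
s,p,R=state();print(s["time"],p,s["opening"]);print(R.T@(np.array([.485,.193,.33])-p)*100)
E
```

```text
time: 1.23
tool_pos: [0.3403, 0.325, 0.405]
tool_rot: [-0.976, 1.57, 0.711]
contact_force: [0.7, 0.6, -0.7]
opening: 0.0462
1.225 [0.34033742 0.32503459 0.4049804 ] 0.046234650749805616
[  7.500007   -12.82328973 -14.80329926]
```

```bash
python3 -m jog '[{"fingers":1.0,"x":1.5,"y":-3.0,"z":-3.5,"spin":0.0},{"fingers":1.0,"x":3.5,"y":-6.5,"z":-7.5,"spin":0.0},{"fingers":1.0,"x":5.5,"y":-9.8,"z":-11.3,"spin":0.0},{"fingers":1.0,"x":7.5,"y":-12.8,"z":-14.8,"spin":0.0},{"fingers":1.0,"x":7.5,"y":-12.8,"z":-14.8,"spin":0.0}]'
python3 - <<'E'
from h import *
s,p,R=state();print(s["time"],p,s["opening"])
w=robot.read_camera("wrist");save(w,"w1.png")
np.savez("w1.npz",T=w["T_tool_cam"],K=w["mtx"],p=p,R=R)
for n in ("unit_1","key_1_top"):
  for d in robot.look_for(n,w)[:6]:print(n,np.round(d["xy"],1),round(d["conf"],2))
E
```

```text
time: 1.85
tool_pos: [0.4848, 0.1918, 0.3281]
tool_rot: [1.829, 1.568, -2.773]
contact_force: [0.4, -0.1, 1.1]
opening: 0.0012
1.85 [0.48478662 0.19179068 0.32810261] 0.0011684440703321976
unit_1 [408.6 206.2] 0.77
unit_1 [232.6 211. ] 0.74
unit_1 [350.3 205.3] 0.71
unit_1 [294.  205.8] 0.59
key_1_top [411.2 203.7] 0.64
```

View pics/w1.png

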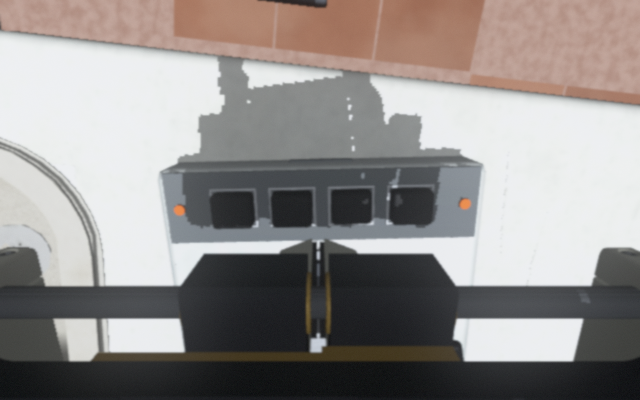

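Wrist view, seen from the far side (image right is robot left). From the robot's left, the keys sit at about (412,206), (351,206), (293,208) and (233,209). The closed fingertips end near (318,243).

```bash
cat > plan.py <<'E'
from h import *
d=np.load("w1.npz");T,Kc,p,R=d["T"],d["K"],d["p"],d["R"]
X=[]
for u in [(412,206),(351,206),(293,208),(233,209.)]:
    r=R@T[:3,:3]@np.linalg.inv(Kc)@np.array([*u,1]);o=p+R@T[:3,3]
    X.append(o+r*(.063-o[2])/r[2])
X=np.array(X);c=X.mean(0);v=X[0]-X[3];yaw=np.arctan2(-v[0],v[1])
yv=np.array([-np.sin(yaw),np.cos(yaw),0])
keys=[c+yv*q for q in (.066,.022,-.022,-.066)]
E
python3 - <<'E'
from plan import *
print(X.round(4),np.degrees(yaw),np.linalg.norm(v));print(np.round(keys,4))
s,p,R=state();f=R[:,0];print(p,f)
a=R.T@yv;print("spin",np.degrees(np.arctan2(-a[1],a[2])))
for k in keys: print((R.T@(k+[0,0,.021]-(p+.178*f))*100).round(2))  # tips at z .085
E
```

```text
[[0.4764 0.2591 0.063 ]
 [0.4812 0.2153 0.063 ]
 [0.4874 0.1738 0.063 ]
 [0.4929 0.1307 0.063 ]] 7.336236047348926 0.12943113055488917
[[0.4761 0.2602 0.063 ]
 [0.4817 0.2165 0.063 ]
 [0.4873 0.1729 0.063 ]
 [0.4929 0.1293 0.063 ]]
[0.48288108 0.19436186 0.33003004] [-6.93949479e-05  4.01852346e-04 -9.99999917e-01]
spin -0.7899941201395003
[ 6.81 -0.07  6.61]
[ 6.8  -0.13  2.21]
[ 6.8  -0.19 -2.19]
[ 6.8  -0.25 -6.59]
```

```bash
python3 -m jog '[{"fingers":1.0,"x":2.0,"y":0.0,"z":2.0,"spin":-0.8},{"fingers":1.0,"x":5.0,"y":0.0,"z":5.0,"spin":-0.8},{"fingers":1.0,"x":7.3,"y":-0.1,"z":6.6,"spin":-0.8},{"fingers":1.0,"x":8.1,"y":-0.1,"z":6.6,"spin":-0.8},{"fingers":1.0,"x":8.1,"y":-0.1,"z":6.6,"spin":-0.8}]'
cat > st.py <<'E'
from plan import *
import sys
s,p,R=state();tip=p+.178*R[:,0];print("t",s["time"],"tip",tip.round(4),"F",np.round(s["contact_force"],2))
for i,k in enumerate(keys): print(i+1,(R.T@(k-tip)*100).round(2))
E
python3 st.py
```

```text
time: 2.62
tool_pos: [0.4764, 0.2598, 0.2492]
tool_rot: [-2.562, 1.571, -0.862]
contact_force: [1.0, -0.2, 1.0]
opening: 0.0005
t 2.625 tip [0.4764 0.2598 0.0712] F [ 0.95 -0.19  0.97]
1 [0.82 0.03 0.04]
2 [ 0.82  0.03 -4.36]
3 [ 0.82  0.04 -8.76]
4 [  0.82   0.04 -13.16]
```

```bash
python3 -m jog '[{"fingers":1.0,"x":0.3,"y":0.0,"z":0.0,"spin":0.0},{"fingers":1.0,"x":0.5,"y":0.0,"z":0.0,"spin":0.0},{"fingers":1.0,"x":0.5,"y":0.0,"z":0.0,"spin":0.0},{"fingers":1.0,"x":0.5,"y":0.0,"z":0.0,"spin":0.0}]'
python3 - <<'E'
from h import *
w=robot.read_camera("wrist");save(w,"w2.png")
E
```

```text
time: 3.12
tool_pos: [0.4769, 0.2595, 0.2439]
tool_rot: [-1.245, 1.57, 0.454]
contact_force: [-0.5, 0.2, -0.3]
opening: 0.0004
```

View pics/w2.png

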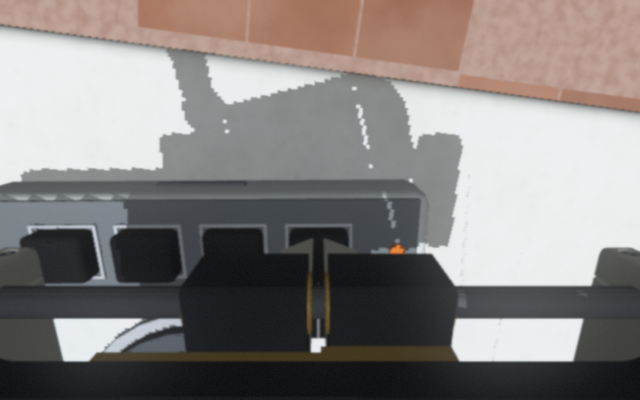

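```bash
python3 -m jog '[{"fingers":1.0,"x":0.1,"y":0.0,"z":0.0,"spin":0.0},{"fingers":1.0,"x":0.2,"y":0.0,"z":0.0,"spin":0.0},{"fingers":1.0,"x":0.2,"y":0.0,"z":0.0,"spin":0.0}]'
```

```text
time: 3.55
tool_pos: [0.4768, 0.2596, 0.2417]
tool_rot: [-0.846, 1.571, 0.853]
contact_force: [-0.4, -0.4, 0.4]
opening: 0.0003
```

The fingertips are centred over the leftmost key (318,240). Going down gently.

```bash
python3 -m jog '[{"fingers":1.0,"x":0.1,"y":0.0,"z":0.0,"spin":0.0},{"fingers":1.0,"x":0.2,"y":0.0,"z":0.0,"spin":0.0},{"fingers":1.0,"x":0.2,"y":0.0,"z":0.0,"spin":0.0}]'
cat > f.py <<'E'
from h import *
L=[]
for i in range(4):
    robot.read_camera("top");s,p,R=state();L.append([*(p+.178*R[:,0]),*s["contact_force"],*s["torque"]])
print("t",s["time"],np.mean(L,0).round(4))
E
python3 f.py
```

```text
time: 3.92
tool_pos: [0.4768, 0.2596, 0.2398]
tool_rot: [-1.05, 1.571, 0.649]
contact_force: [-1.0, -0.6, 2.1]
opening: 0.0007
t 4.125 [ 0.4768  0.2597  0.0618 -0.3797 -0.4068  2.081  -0.0435  0.0618  0.0084]
```

Key 1 reads 2.1 N at 2.2 mm, exactly a free key. Moving on to key 2.

```bash
python3 -m jog '[{"fingers":1.0,"x":-0.5,"y":0.0,"z":0.0,"spin":0.0},{"fingers":1.0,"x":-1.0,"y":0.0,"z":-0.5,"spin":0.0},{"fingers":1.0,"x":-1.0,"y":0.0,"z":-2.4,"spin":0.0},{"fingers":1.0,"x":-1.0,"y":0.0,"z":-4.4,"spin":0.0},{"fingers":1.0,"x":-1.0,"y":0.0,"z":-4.4,"spin":0.0}]'; python3 st.py;  python3 -m jog '[{"fingers":1.0,"x":0.5,"y":0.0,"z":0.0,"spin":0.0},{"fingers":1.0,"x":0.8,"y":0.0,"z":0.0,"spin":0.0},{"fingers":1.0,"x":0.9,"y":0.0,"z":0.0,"spin":0.0},{"fingers":1.0,"x":1.0,"y":0.0,"z":0.0,"spin":0.0},{"fingers":1.0,"x":1.0,"y":0.0,"z":0.0,"spin":0.0}]'; python3 f.py
```

```text
time: 4.75
tool_pos: [0.4827, 0.214, 0.2496]
tool_rot: [1.893, 1.57, -2.694]
contact_force: [0.1, 0.5, -0.2]
opening: 0.0005
t 4.75 tip [0.4826 0.2139 0.0716] F [ 0.13  0.46 -0.16]
1 [0.86 0.07 4.67]
2 [0.86 0.05 0.27]
3 [ 0.86  0.04 -4.13]
4 [ 0.86  0.03 -8.53]
time: 5.38
tool_pos: [0.4823, 0.2162, 0.2397]
tool_rot: [0.734, 1.571, 2.433]
contact_force: [-0.1, -0.2, -0.3]
opening: 0.0006
t 5.575 [ 0.4824  0.2161  0.0618  0.2556 -0.345  -0.2522  0.0294  0.0227 -0.0065]
```

Key 2 doesn't touch at z = 61.8 mm, so it's probably the latched one. Going down in small steps to a light touch.

```bash
python3 -m jog '[{"fingers":1.0,"x":0.1,"y":0.0,"z":0.0,"spin":0.0},{"fingers":1.0,"x":0.2,"y":0.0,"z":0.0,"spin":0.0},{"fingers":1.0,"x":0.2,"y":0.0,"z":0.0,"spin":0.0}]'; python3 f.py
```

```text
time: 5.95
tool_pos: [0.4824, 0.216, 0.2379]
tool_rot: [-1.066, 1.571, 0.633]
contact_force: [-0.6, 0.7, 3.5]
opening: 0.0004
t 6.15 [ 4.824e-01  2.160e-01  5.990e-02 -8.001e-01 -3.823e-01  2.894e+00
  3.800e-03  1.427e-01 -1.800e-03]
```

Key 2 touched at 59.9 mm with 2.9 N: latched, and still latched. Key 3 next.

```bash
python3 -m jog '[{"fingers":1.0,"x":-0.5,"y":0.0,"z":0.0,"spin":0.0},{"fingers":1.0,"x":-1.2,"y":0.0,"z":-0.5,"spin":0.0},{"fingers":1.0,"x":-1.2,"y":0.0,"z":-2.4,"spin":0.0},{"fingers":1.0,"x":-1.2,"y":0.0,"z":-4.4,"spin":0.0},{"fingers":1.0,"x":-1.2,"y":0.0,"z":-4.4,"spin":0.0}]'; python3 -m jog '[{"fingers":1.0,"x":0.0,"y":0.0,"z":0.0,"spin":0.0},{"fingers":1.0,"x":0.5,"y":0.0,"z":0.0,"spin":0.0},{"fingers":1.0,"x":0.8,"y":0.0,"z":0.0,"spin":0.0},{"fingers":1.0,"x":1.0,"y":0.0,"z":0.0,"spin":0.0},{"fingers":1.0,"x":1.0,"y":0.0,"z":0.0,"spin":0.0}]'; python3 f.py; python3 st.py
```

```text
time: 6.78
tool_pos: [0.4882, 0.1705, 0.2497]
tool_rot: [2.114, 1.57, -2.473]
contact_force: [-0.3, 0.6, -0.4]
opening: 0.0003
time: 7.4
tool_pos: [0.4879, 0.1726, 0.2396]
tool_rot: [0.919, 1.57, 2.618]
contact_force: [-0.7, 1.5, 2.2]
opening: 0.0004
t 7.6 [ 4.8790e-01  1.7260e-01  6.1800e-02 -9.2510e-01  6.2120e-01  2.0558e+00
  2.1230e-01  2.1810e-01 -2.0000e-04]
t 7.6 tip [0.488  0.1725 0.0618] F [-0.9   0.87  2.11]
1 [-0.11  0.06  8.85]
2 [-0.11  0.06  4.45]
3 [-0.12  0.07  0.05]
4 [-0.12  0.07 -4.35]
```

Key 3 is free (2.1 N). Key 4:

```bash
python3 -m jog '[{"fingers":1.0,"x":-0.5,"y":0.0,"z":0.0,"spin":0.0},{"fingers":1.0,"x":-1.0,"y":0.0,"z":-0.5,"spin":0.0},{"fingers":1.0,"x":-1.0,"y":0.0,"z":-2.4,"spin":0.0},{"fingers":1.0,"x":-1.0,"y":0.0,"z":-4.4,"spin":0.0},{"fingers":1.0,"x":-1.0,"y":0.0,"z":-4.4,"spin":0.0}]'; python3 -m jog '[{"fingers":1.0,"x":0.0,"y":0.0,"z":0.0,"spin":0.0},{"fingers":1.0,"x":0.5,"y":0.0,"z":0.0,"spin":0.0},{"fingers":1.0,"x":0.8,"y":0.0,"z":0.0,"spin":0.0},{"fingers":1.0,"x":1.0,"y":0.0,"z":0.0,"spin":0.0},{"fingers":1.0,"x":1.0,"y":0.0,"z":0.0,"spin":0.0}]'; python3 f.py; python3 st.py
```

```text
time: 8.22
tool_pos: [0.4939, 0.1268, 0.2497]
tool_rot: [2.956, 1.571, -1.631]
contact_force: [-0.6, 0.7, -0.0]
opening: 0.0006
time: 8.85
tool_pos: [0.4935, 0.129, 0.2396]
tool_rot: [0.828, 1.57, 2.527]
contact_force: [-1.3, 1.6, 1.9]
opening: 0.0006
t 9.05 [ 0.4935  0.1289  0.0618 -1.4362  1.5415  1.9089  0.1939  0.1945 -0.006 ]
t 9.05 tip [0.4936 0.1289 0.0618] F [-0.73  1.92  2.08]
1 [-0.11  0.06 13.25]
2 [-0.12  0.06  8.85]
3 [-0.12  0.06  4.45]
4 [-0.12  0.06  0.05]
```

Key 4 is free. All four are tapped, so back to key 2 for the press.

```bash
python3 -m jog '[{"fingers":1.0,"x":-0.5,"y":0.0,"z":0.0,"spin":0.0},{"fingers":1.0,"x":-1.2,"y":0.0,"z":0.5,"spin":0.0},{"fingers":1.0,"x":-1.2,"y":0.0,"z":4.0,"spin":0.0},{"fingers":1.0,"x":-1.2,"y":0.0,"z":7.5,"spin":0.0},{"fingers":1.0,"x":-1.2,"y":0.0,"z":8.8,"spin":0.0}]'; python3 -m jog '[{"fingers":1.0,"x":0.0,"y":0.0,"z":0.0,"spin":0.0},{"fingers":1.0,"x":0.5,"y":0.0,"z":0.0,"spin":0.0},{"fingers":1.0,"x":0.9,"y":0.0,"z":0.0,"spin":0.0},{"fingers":1.0,"x":1.2,"y":0.0,"z":0.0,"spin":0.0},{"fingers":1.0,"x":1.2,"y":0.0,"z":0.0,"spin":0.0}]'; python3 f.py; python3 st.py
```

```text
time: 9.68
tool_pos: [0.482, 0.2176, 0.2522]
tool_rot: [-1.359, 1.57, 0.342]
contact_force: [0.2, -0.8, 0.3]
opening: 0.0004
time: 10.3
tool_pos: [0.4824, 0.2156, 0.2394]
tool_rot: [1.686, 1.57, -2.898]
contact_force: [0.8, -0.0, 1.0]
opening: 0.0005
t 10.5 [ 0.4825  0.2159  0.0617  0.2844 -0.0209  0.2201  0.027   0.0229  0.0026]
t 10.5 tip [0.4825 0.216  0.0618] F [ 1.24 -0.51  0.35]
1 [-0.12  0.07  4.47]
2 [-0.12  0.07  0.07]
3 [-0.12  0.07 -4.33]
4 [-0.12  0.07 -8.73]
```

Still latched (no contact at 61.8 mm). Pressing down slowly to about 55.8 mm.

```bash
python3 -m jog '[{"fingers":1.0,"x":0.2,"y":0.0,"z":0.0,"spin":0.0},{"fingers":1.0,"x":0.3,"y":0.0,"z":0.0,"spin":0.0},{"fingers":1.0,"x":0.45,"y":0.0,"z":0.0,"spin":0.0},{"fingers":1.0,"x":0.6,"y":0.0,"z":0.0,"spin":0.0},{"fingers":1.0,"x":0.6,"y":0.0,"z":0.0,"spin":0.0}]'; python3 f.py
```

```text
time: 11.12
tool_pos: [0.4825, 0.216, 0.2339]
tool_rot: [-1.298, 1.57, 0.401]
contact_force: [-0.6, 0.3, 5.6]
opening: 0.0002
t 11.325 [ 0.4826  0.2161  0.0559 -0.1524 -0.4084  5.5573  0.0346  0.0555 -0.0214]
```

```bash
python3 -m jog '[{"fingers":1.0,"x":0.05,"y":0.0,"z":0.0,"spin":0.0},{"fingers":1.0,"x":0.05,"y":0.0,"z":0.0,"spin":0.0}]'; python3 f.py; python3 -m jog '[{"fingers":1.0,"x":-0.3,"y":0.0,"z":0.0,"spin":0.0},{"fingers":1.0,"x":-0.42,"y":0.0,"z":0.0,"spin":0.0},{"fingers":1.0,"x":-0.5,"y":0.0,"z":0.0,"spin":0.0},{"fingers":1.0,"x":-0.6,"y":0.0,"z":0.0,"spin":0.0},{"fingers":1.0,"x":-0.6,"y":0.0,"z":0.0,"spin":0.0}]'; python3 f.py
```

```text
time: 11.58
tool_pos: [0.4825, 0.2161, 0.2337]
tool_rot: [-1.337, 1.57, 0.362]
contact_force: [-1.2, 0.2, 8.6]
opening: 0.0001
t 11.775 [ 4.8260e-01  2.1610e-01  5.5700e-02 -4.0150e-01 -3.0120e-01  7.8208e+00
 -3.1100e-02  1.9550e-01 -5.1000e-03]
time: 12.4
tool_pos: [0.4825, 0.216, 0.2392]
tool_rot: [-1.134, 1.57, 0.565]
contact_force: [1.7, 0.6, 2.0]
opening: 0.0001
t 12.6 [ 0.4826  0.2161  0.0612  1.9465  1.1699  2.8572  0.1565 -0.2969 -0.0286]
```

The stop was reached at 7.8 N. With the tip back at 61.2 mm there is still about 2.4 N of key spring on it, so the latch has let go. Withdrawing and looking.

```bash
python3 -m jog '[{"fingers":1.0,"x":-0.5,"y":0.0,"z":0.0,"spin":0.0},{"fingers":1.0,"x":-2.5,"y":0.0,"z":0.0,"spin":0.0},{"fingers":1.0,"x":-6.0,"y":0.0,"z":0.0,"spin":0.0},{"fingers":1.0,"x":-9.0,"y":0.0,"z":0.0,"spin":0.0},{"fingers":1.0,"x":-9.0,"y":0.0,"z":0.0,"spin":0.0}]'; python3 f.py
python3 - <<'E'
from h import *
w=robot.read_camera("wrist");save(w,"w3.png",(150,120,550,300),2)
t=robot.read_camera("top")
for n,z in [("pan",.1),("hotplate",.05),("match_box",.02),("espresso_cup",.03)]:
    for d in robot.look_for(n,t)[:1]: print(n,np.round(d["xy"],1),round(d["conf"],2))
E
```

```text
time: 13.22
tool_pos: [0.4824, 0.216, 0.3312]
tool_rot: [-1.42, 1.568, 0.279]
contact_force: [0.5, -0.1, -0.2]
opening: 0.0004
t 13.425 [ 0.4816  0.2158  0.1506 -0.0343  0.1328  0.0033  0.0249  0.0219  0.0228]
pan [303.9 171.1] 0.8
hotplate [323.8 181.4] 0.69
espresso_cup [211.3 220.3] 0.61
```

View pics/w3.png

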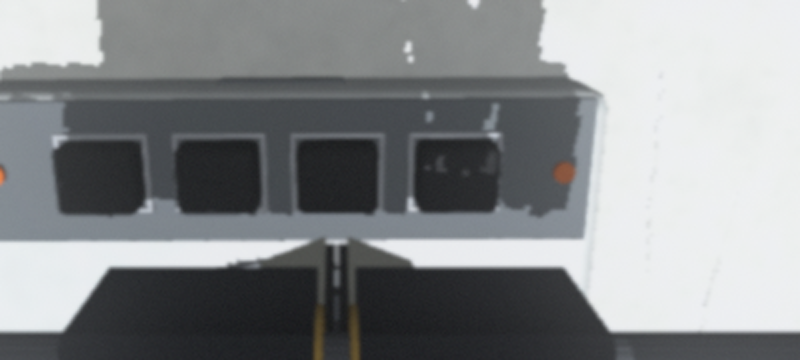

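All four keys look alike (crop columns about 100, 218, 338 and 456), the fingers are clear, and the contact force is about 0. Handing in.

```bash
python3 -c "
from cell import robot
print(robot.hand_in())"
```

```text
the job is handed in; nothing more can be done
None
```

The job is handed in, and all my force readings say it worked. `hand_in` gives no verdict, so I can't confirm it was accepted.

- **Taps:** I tapped the keys from left to right with the closed fingertips. Keys 1, 3 and 4 were free: each read about 2 N with the key about 2.2 mm down. Key 2 was the latched one: no contact at 61.8 mm, then 2.9 N at 59.9 mm, and it stayed latched.
- **Press:** I pressed key 2 slowly to its stop, reading about 8 N. On the way back up it still pushed on the fingers with about 2.9 N at 61.2 mm, where a latched key would read zero, so the latch had let go.
- **Final check:** I withdrew the fingers about 9 cm, where the contact force was about 0. In the wrist picture all four keys look equally raised. The run took about 14 s of the 48 s allowed.
- **Less certain:** The last top-camera check of the other things was weak. The arm partly blocked the view, the pan and hotplate detections had shifted from the first picture, and the match box was not found. The salt shaker and garlic were not searched for. I measured no unexpected contact, and the gripper stayed over the key row throughout the tapping and pressing.

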